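# Tip the drained chopping board down into its tray and push it home

## Robot

A 7-joint arm with a two-finger parallel gripper is mounted at the origin on a cart in front of the work surface, level with it; the furniture and walls round the work are solid. World frame = base frame: x ahead of the robot, y to its left, z up, the work surface at z = 0. Lengths are in m, angles in rad, forces in N, time in s.
With the tool pointing down it reaches from about 0.35 to 0.9 m from the base axis. Payload 19.9 kg.
Tool frame: the origin (TCP) lies at the very end of the fingers, on their centre line; the grasp point (between the pads) lies 19 mm behind it; z points along the fingers, y is the line along which they close (so a half turn about z gives the same grasp; the last joint's range is limited). The gripper opens to 85 mm and grips with 20 to 120 N. Pads are 22 mm wide; open, the fingers measure 114 mm over their backs; the gripper's body (76 mm by 85 mm) begins 54 mm behind the grasp point. The pads swing forward as they close: fully open they stand 13 mm farther back than shut.
Start: joints at [1.085, 0.417, -0.01, 1.614, 0.005, 1.111, -0.053], TCP at [0.268, -0.564, 0.194] pointing down, gripper open.
Joint ranges: [-2.81, 2.81], [-0.39, 2.02], [-1.27, 1.25], [0.06, 2.57], [-1.19, 4.33], [0.19, 2], [-2.82, 2.82]. Speed limits (rad/s): [1.89, 1.89, 2.39, 2.39, 3.01, 3.01, 3.01].

## Interface

Orientations are given as a rotation vector (axis times angle).
In Python, from bench import ctrl gives the robot as it stands.
- The arm moves only by the shell command python3 nudge.py 'ROWS' [FORCE]. ROWS is a JSON list of rows, 1 to 5 of them, each of 5 numbers: the finger opening in m, then dx, dy, dz in m, then a turn about the tool's z in rad; each row is the pose to reach, as a shift and turn from the pose commanded when the command began, along the tool's axes at that moment; what a row does not reach only later rows make up. A row lasts 1/10 s, in which the tool goes at most 0.05 m and 0.15 rad, less where a joint would pass 70% of its speed; a pose out of reach is approached as far as the arm can. The fingers move at their own pace and stop on an object; FORCE is the grip in N (left out, the last holds). Time passes only in rows, so rows that do not move let the fingers close. It prints the time, the measured TCP pose, the force, the opening and the grip force at its end.
- ctrl.state(): the state, without advancing time (a new reading comes with each control period).
- ctrl.snapshot(name): name is "side" or "top" or "wrist"; returns a dict with "color" (384x512x3 uint8, blue, green, red), "fx", "fy", "cx", "cy" (pixels), "k1" (the pictures are not rectified: a ray, as slopes to the right and down, at radius r is drawn at 1 + k1 r^2 times it, then the intrinsics apply), "origin" and "rotation" of the camera in the world. Camera axes: x right, y down, z forward; pixel columns grow to the right and rows downward; lengths in m; the calibration is good to about 2 mm. A picture is of the moment at which its call begins. There is no depth.
- ctrl.finish_job(): hands the job in; it is judged then, once.
The state is a dict: "time_s": time; "qpos": joint angles; "joint_velocities": joint speeds; "tau": joint torques, N m; "tcp_pos": TCP position; "ee_rot": TCP orientation; "ft_force": force on the tool from outside, world axes, zero at the start; "ft_torque": the same for the moment, N m; "opening": finger opening in m; "finger_force": force on a finger pad.
Only numpy, scipy, OpenCV 4.12 (cv2) and the standard library are available. Lean on these libraries where they do the work, as an engineer would, in place of code of your own. Each camera call takes 0.05 s, during which the arm holds its last target. There are 200 camera calls.

## Task

The washed chopping board has drained standing on its long edge in the front of the steel chopping tray. Push it near the top so that it tips over, away from the robot, and drops flat into the tray on its own; then push its near edge with the fingertips until the board is fully home against the tray's back wall, under the two hold-down tabs, leaving the front gutter open. Never pick the board up, and do not disturb the things around it.

Things in the scene. Friction and masses are not known exactly. Their poses are not given: they have to be found in the camera images.
- board: Plain wooden chopping board, 230 x 340 x 22 mm, 0.5 to 1.0 kg, loose. Origin: centre of its underside; x along the 230 mm side, y along the 340 mm side, z through the thickness. At the start it stands free on a long edge in the front of the tray: x up, z towards the robot, the origin on the face away from the robot. Lying flat in the tray: z up, x and y along the tray's x and y.
- board_top (a point): Middle of the board's face that looks at the robot at the start, 30 mm below its top edge (board frame x = +85, y = 0, z = +22 mm): a place to push. The standing board's top edge is 236 mm above the worktop. It tips over its lower edge once the top has gone about 20 mm, and then falls by itself.
- board_foot (a point): Middle of the 340 x 22 mm edge on which the board stands at the start (board frame x = -115, y = 0, z = 11 mm). Once the board lies flat this is the middle of its near edge, which spans 6 to 28 mm above the worktop: its upper 14 mm stand clear above the tray's front rim.
- tray: Steel chopping tray, fixed, 308 x 376 mm outside. Origin: centre of its underside, on the worktop; x from the front rim to the back wall, y along the rim, z up. Inside: x -148 to +148, y -182 to +182 mm. Front and side rims 14 mm high; the board rests on ribs 6 mm above the worktop. The standing board's near face is 7 to 16 mm behind the front rim's inside.
- tray_back (a point): Middle of the foot of the tray's back wall, inner face (tray frame x = +148, y = 0, z = 6 mm). The wall is 38 mm high. The fallen board has to slide 25 to 66 mm towards it; fully home, the board's far edge touches it, the board's origin is at tray x = +33 mm and its near edge at tray x = -82 mm. The strip in front is then the open gutter.
- tab_left (a point): Middle of the free edge of the left hold-down tab, underside (tray frame x = +136, y = +110, z = 32 mm). The tab is 60 mm wide along y and reaches 12 mm forward from the back wall; the lying board's top is at 28 mm and slides under it.
- tab_right (a point): The same point of the right hold-down tab (tray frame x = +136, y = -110, z = 32 mm).
- mug: White mug with a handle, 89 mm wide and 88 mm tall, standing on the worktop left of the tray; bystander. Origin: middle of its underside.
- garlic: Garlic bulb, about 55 mm, lying right of the tray's front part; bystander. Origin: middle of its underside.
- tomato: Tomato, about 62 mm, lying right of the tray's back part; bystander. Origin: middle of its underside.
- bowl: White bowl, 150 mm wide and 65 mm tall, far right; bystander. Origin: middle of its underside.
- mortar: Wooden mortar, 93 mm wide and 63 mm tall, right, behind the bowl; bystander. Origin: middle of its underside.
- tumbler: Clear drinking glass, 80 mm wide and 100 mm tall, far left; bystander. Origin: middle of its underside.
- tea_spoon: Metal teaspoon, 137 mm long, lying front left; bystander. Origin: middle of its underside.

How it is judged:
On the way, in this order (a step that is already met when the one before it is completed fails the run):
1. the board tips away from the robot and falls by itself, not touched by the fingers (angle between board's own z axis and vertical between 0.25 and 1.35 rad and angular speed of board above 1 rad/s and contact force between the fingers and board below 0.2 N), for 0.04 s.
2. the board lies flat inside the tray (angle between board's own z axis and vertical below 0.08 rad and z of board in the frame of tray below 0.012 m), for 0.2 s.
At the end, for the whole second after the job is handed in: The board lies flat (within 0.04 rad) on the tray's ribs, at most 6 mm short of the tray's back wall and so under both tabs, square to the tray within 0.04 rad, at rest (angle between board's own z axis and vertical below 0.04 rad and x of board in the frame of tray above 0.027 m and z of board in the frame of tray below 0.01 m and angle between the y axis of board and the y axis of tray, either way round below 0.04 rad and linear speed of board below 0.01 m/s); the robot touches nothing.
It fails at once if the board is lifted or carried (its standing edge more than 35 mm above the worktop, or its middle more than 140 mm) (height (world z) of board_foot above 0.035 m or height (world z) of board above 0.14 m).
It fails at once if a bystander is pushed or knocked more than 20 mm from its place (distance of any of mug, garlic, tomato, bowl, mortar, tumbler, tea_spoon from where it was at the start of the episode above 0.02 m).
It also fails if it takes over 38 s, if anything falls off the work surface, if the arm or the gripper's body presses on something with over 40 N, if the wrist force passes 120 N, or if a joint passes its speed limit or range.

## Working session

There is one attempt and no reset: what is moved stays moved. The work goes in short steps, Python scripts to look and compute and a shell command to move; the robot and the scene stay as the last step left them, time stands still between calls to the robot, and variables do not carry over. Pictures are saved under pics/ and viewed, at most 10 in all, crops included, and the job is handed in when it is done.

```bash
ls; mkdir -p pics; python3 - <<'E'
from bench import ctrl
import cv2,numpy as np
s=ctrl.state()
print(s)
for n in("top","side"):
    d=ctrl.snapshot(n); cv2.imwrite(f"pics/{n}0.png",d["color"])
    print(n,{k:np.round(v,4).tolist() for k,v in d.items() if k!="color"})
E
```

```text
bench.py
nudge.py
pics
{'time_s': 0.0, 'qpos': array([ 1.08548456,  0.41800767, -0.01034618,  1.61419363,  0.0047075 ,
        1.11070294, -0.05299111]), 'joint_velocities': array([-2.06943148e-03, -1.08754574e-04,  1.89310414e-03, -2.21283045e-05,
       -1.44197522e-03, -2.57282047e-04,  3.95670234e-04]), 'tau': array([-7.78168578e-04, -8.64454937e+01,  6.78666718e-01, -4.34898305e+01,
        1.91392499e-02,  7.49997242e-03,  1.10229482e-04]), 'tcp_pos': array([ 0.26819801, -0.56407705,  0.1936309 ]), 'ee_rot': array([-3.06333470e+00, -6.91250688e-01,  5.72029785e-04]), 'ft_force': array([-1.27919735, -0.53467216, -0.60431361]), 'ft_torque': array([ 0.02423167, -0.03067183, -0.00135696]), 'finger_force': 0.0, 'opening': 0.08537677577296761}
top {'fx': 467.2465, 'fy': 467.2465, 'cx': 245.4796, 'cy': 194.5162, 'k1': 0.0212, 'origin': [-0.2412, 0.1404, 1.5094], 'rotation': [-1.7503, 2.099, -0.5949]}
side {'fx': 481.23, 'fy': 481.23, 'cx': 261.3939, 'cy': 195.5475, 'k1': -0.0705, 'origin': [0.2434, 1.6294, 0.9099], 'rotation': [-0.2457, 2.547, -1.6313]}
```
View pics/top0.png

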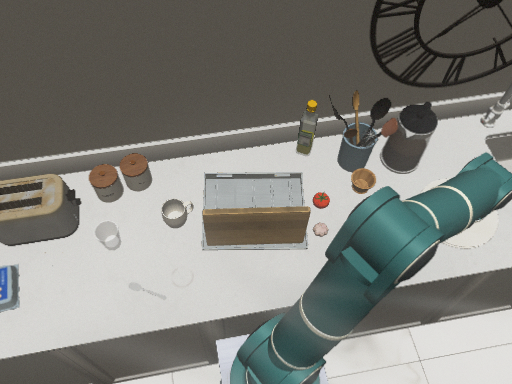

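View pics/side0.png

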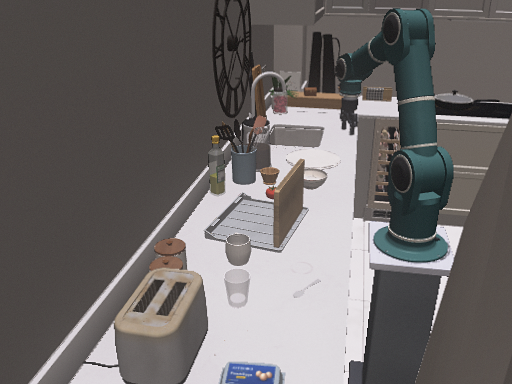

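The top view shows the tray with corners near (203,248), (307,248), (303,172) and (205,174). The board's top edge runs from (205,210) to (308,207). I'll enlarge this for accurate pixels.

```bash
cat > h.py <<'E'
import numpy as np,cv2
from scipy.spatial.transform import Rotation as R
def K(d): return np.array([[d["fx"],0,d["cx"]],[0,d["fy"],d["cy"]],[0,0,1.]]),np.array([d["k1"],0,0,0,0.])
def px2w(d,uv,z):
    k,c=K(d); p=cv2.undistortPoints(np.array(uv,float).reshape(-1,1,2),k,c)[:,0]
    r=R.from_rotvec(d["rotation"]).apply(np.c_[p,np.ones(len(p))]); o=np.array(d["origin"])
    return o+r*((z-o[2])/r[:,2])[:,None]
def w2px(d,X):
    k,c=K(d); Rt=R.from_rotvec(d["rotation"]).inv(); 
    return cv2.projectPoints(np.array(X,float).reshape(-1,3),Rt.as_rotvec(),-Rt.apply(d["origin"]),k,c)[0][:,0]
E
python3 - <<'E'
import cv2
a=cv2.imread("pics/top0.png")[165:258,190:320]
cv2.imwrite("pics/c1.png",cv2.resize(a,None,fx=6,fy=6,interpolation=cv2.INTER_CUBIC))
E
```

View pics/c1.png

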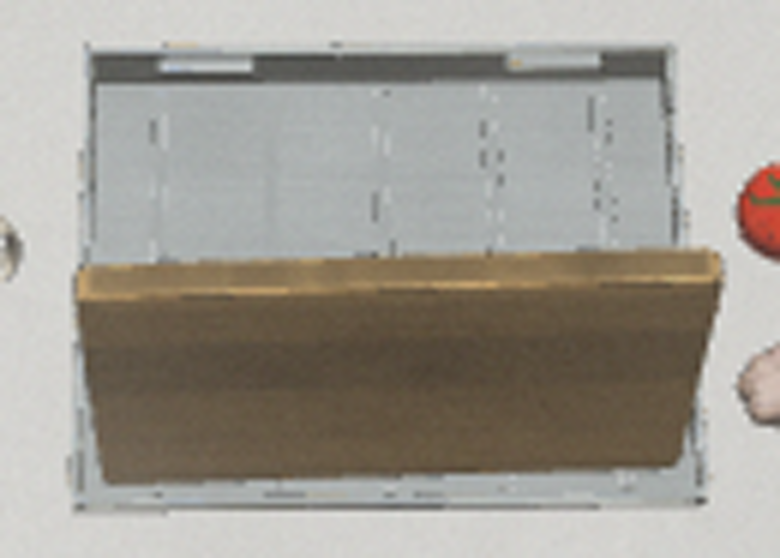

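The crop shows the front rim's outer edge from (75,508) to (706,503) and the back wall's top from (88,46) to (673,46). On the board's top edge, the near side runs (79,298)-(718,282) and the far side (79,267)-(718,251).

```bash
python3 - <<'E'
from bench import ctrl
from h import *
d=ctrl.snapshot("top")
f=lambda L,z:px2w(d,[((x+.5)/6-.5+190,(y+.5)/6-.5+165) for x,y in L],z)
np.set_printoptions(precision=4,suppress=True)
print("front rim",f([(75,508),(706,503)],.007))
print("back",f([(88,46),(673,46)],.038))
t=f([(79,298),(718,282),(79,267),(718,251)],.236);print("board top near,far",t)
b=f([(105,483),(677,465)],.006);print("board bottom near",b)
for a in(t[:2],t[2:],b,f([(75,508),(706,503)],.007),f([(88,46),(673,46)],.038)): v=a[0]-a[1];print(np.linalg.norm(v),np.degrees(np.arctan2(-v[0],v[1])))
g=lambda L,z:px2w(d,L,z)
print("mug,garlic,tomato,spoon",g([(174,212),(321,229),(321,200),(148,291)],.03))
s=ctrl.state();print(s["tcp_pos"],R.from_rotvec(s["ee_rot"]).as_matrix())
E
```

```text
front rim [[ 0.4655  0.1579  0.007 ]
 [ 0.4026 -0.2066  0.007 ]]
back [[ 0.7667  0.1068  0.038 ]
 [ 0.7008 -0.2578  0.038 ]]
board top near,far [[ 0.4756  0.1374  0.236 ]
 [ 0.4256 -0.1912  0.236 ]
 [ 0.4939  0.1349  0.236 ]
 [ 0.4437 -0.1959  0.236 ]]
board bottom near [[ 0.4788  0.1384  0.006 ]
 [ 0.4299 -0.1961  0.006 ]]
0.33237707792935384 -8.63502074376494
0.33459199781237847 -8.62073437663664
0.3380532539338593 -8.312390807250567
0.369918784181713 -9.801916742149963
0.3705327419514321 -10.24652545524544
mug,garlic,tomato,spoon [[ 0.6193  0.238   0.03  ]
 [ 0.4573 -0.2681  0.03  ]
 [ 0.5733 -0.2998  0.03  ]
 [ 0.3379  0.3522  0.03  ]]
[ 0.2682 -0.5642  0.1939] [[ 0.9031  0.4294 -0.0004]
 [ 0.4294 -0.9031  0.0008]
 [-0.0001 -0.0009 -1.    ]]
```

```bash
python3 nudge.py '[[0.085,0.16,-0.195,0,0],[0.085,0.16,-0.195,0,0],[0.085,0.16,-0.195,0,0],[0.085,0.16,-0.195,0,0],[0.085,0.16,-0.195,0,0]]' 60; python3 nudge.py '[[0.085,0.16,-0.2,0.004,0.6],[0.085,0.16,-0.2,0.004,0.6],[0.085,0.16,-0.2,0.004,0.6],[0.085,0.16,-0.2,0.004,0.6],[0.085,0.16,-0.2,0.004,0.6]]'; cat >g.py <<'E'
from h import *
from bench import ctrl
def go(target,yawdeg=-9.9):
    s=ctrl.state();M=R.from_rotvec(s["ee_rot"]).as_matrix()
    print(s["time_s"],"tcp",s["tcp_pos"].round(4),"yaw",np.degrees(np.arctan2(M[1,0],M[0,0])).round(2),"d_tool",(M.T@(np.array(target)-s["tcp_pos"])).round(4),"turn",-np.radians(yawdeg-np.degrees(np.arctan2(M[1,0],M[0,0]))).round(4),"F",s["ft_force"].round(1))
E
python3 -c "
from g import *
go([.402,-.020,.19])"
```

```text
time_s: 0.65
tcp_pos: [0.3286, -0.3198, 0.1942]
ee_rot: [3.065, 0.691, -0.0]
ft_force: [1.9, -0.3, 0.1]
opening: 0.0853
finger_force: 0.0
time_s: 1.15
tcp_pos: [0.3773, -0.1174, 0.1911]
ee_rot: [3.132, -0.237, 0.0]
ft_force: [2.0, -0.5, 0.1]
opening: 0.0851
finger_force: 0.0
1.15 tcp [ 0.3773 -0.1174  0.1911] yaw -8.66 d_tool [ 0.0098 -0.1     0.0011] turn 0.0216 F [ 2.  -0.5  0.1]
```

```bash
python3 nudge.py '[[0.085,0.005,-0.09,0.001,0.02],[0.085,0.005,-0.09,0.001,0.02],[0.085,0.005,-0.09,0.001,0.02],[0.085,0.005,-0.09,0.001,0.02]]'; python3 - <<'E'
from g import *
go([.402,-.020,.19])
for n in ("top","side"):
    cv2.imwrite(f"pics/{n}1.png",ctrl.snapshot(n)["color"])
a=cv2.imread("pics/side1.png")[60:260,190:390];b=cv2.imread("pics/top1.png")[120:320,170:370]
cv2.imwrite("pics/c2.png",cv2.resize(np.hstack([a,b]),None,fx=2,fy=2,interpolation=cv2.INTER_CUBIC))
E
```

```text
time_s: 1.55
tcp_pos: [0.3952, -0.0299, 0.19]
ee_rot: [-3.131, 0.257, 0.0]
ft_force: [0.2, -0.3, -0.8]
opening: 0.0851
finger_force: 0.0
1.55 tcp [ 0.3952 -0.0299  0.19  ] yaw -9.38 d_tool [ 0.005  -0.0109  0.    ] turn 0.009 F [ 0.2 -0.3 -0.8]
```

View pics/c2.png

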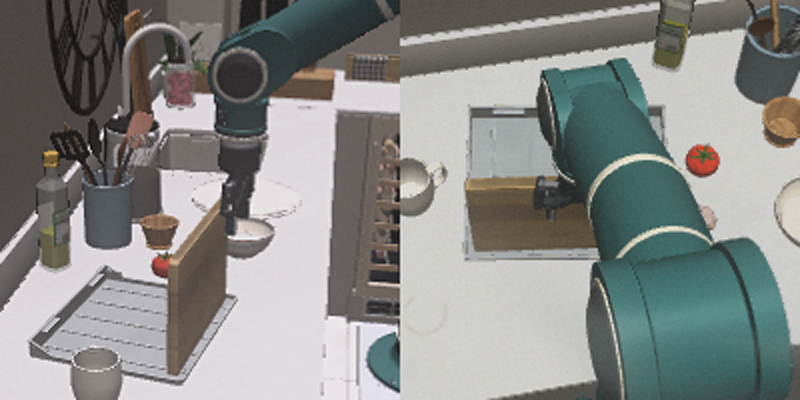

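The side view shows the fingers near (235,215), just in front of the board's near face, below its top edge and clear of it. The top view agrees. Next I close the gap and tip the board.

```bash
python3 nudge.py '[[0.085,0.015,-0.009,0,0],[0.085,0.03,-0.009,0,0],[0.085,0.03,-0.009,0,0]]'; python3 nudge.py '[[0.085,0.01,0,0,0],[0.085,0.02,0,0,0],[0.085,0.03,0,0,0],[0.085,0.037,0,0,0],[0.085,0.042,0,0,0]]'; python3 - <<'E'
from g import *
go([.402,-.020,.19])
d=ctrl.snapshot("side");a=d["color"][60:300,170:390];cv2.imwrite("pics/c3.png",cv2.resize(a,None,fx=2,fy=2))
E
```

```text
time_s: 1.95
tcp_pos: [0.4274, -0.0275, 0.19]
ee_rot: [-3.13, 0.263, 0.0]
ft_force: [0.0, -0.1, 0.1]
opening: 0.0853
finger_force: 0.0
time_s: 2.45
tcp_pos: [0.4684, -0.0334, 0.19]
ee_rot: [-3.13, 0.26, 0.0]
ft_force: [0.3, 0.6, 0.5]
opening: 0.0849
finger_force: 0.0
2.45 tcp [ 0.4684 -0.0334  0.19  ] yaw -9.49 d_tool [-0.0677 -0.0023  0.    ] turn 0.0072 F [0.3 0.6 0.5]
```

View pics/c3.png

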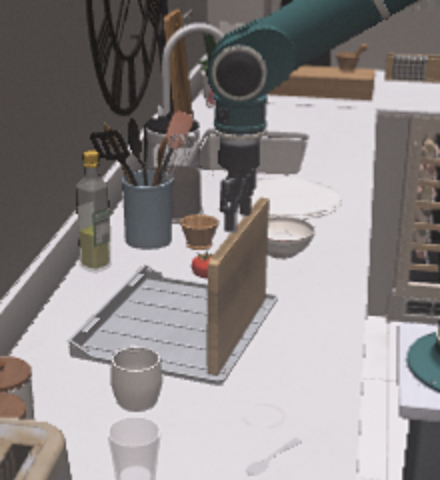

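The fingertips show at (237,225) and the board's top edge at about (238,238), with no contact force. I'll project known points to see whether the tips are above or behind the board.

```bash
python3 - <<'E'
from g import *
for n in("side","top"):
    d=ctrl.snapshot(n);im=d["color"];c=(60,170) if n=="side" else (120,170)
    s=ctrl.state();M=R.from_rotvec(s["ee_rot"]).as_matrix();t=s["tcp_pos"]
    P=[t,t-M@[0,0,.019],t+M@[0,.045,-.015],t+M@[0,-.045,-.015]]
    Q=[[.4756,.1374,.236],[.4256,-.1912,.236],[.4939,.1349,.236],[.4437,-.1959,.236],[.4506,-.027,.236],[.4788,.1384,.006],[.4299,-.1961,.006]]
    a=cv2.resize(im[c[0]:c[0]+150,c[1]:c[1]+150],None,fx=4,fy=4,interpolation=cv2.INTER_CUBIC)
    for X,col in((P,(0,0,255)),(Q,(255,0,0))):
        for u,v in w2px(d,X): cv2.circle(a,(int((u-c[1]+.5)*4),int((v-c[0]+.5)*4)),3,col,-1)
    cv2.imwrite(f"pics/{n}_p.png",a)
o=np.hstack([cv2.imread("pics/side_p.png")[100:],cv2.imread("pics/top_p.png")[100:]])
cv2.imwrite("pics/c4.png",cv2.resize(o,(800,333)) if 0 else o[:, 200:1000])
E
```

```text
(no output)
```

View pics/c4.png

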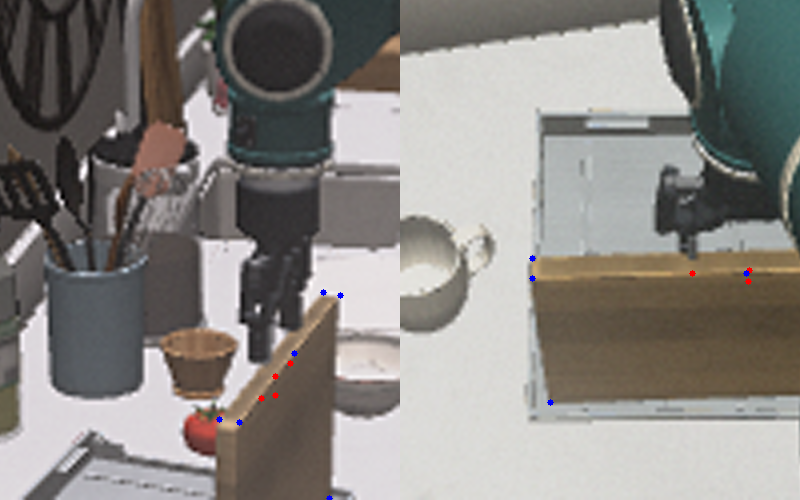

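```bash
python3 - <<'E'
from g import *
ds=ctrl.snapshot("side");dt=ctrl.snapshot("top")
def tri(a,b):
    A=[];o=[]
    p0=px2w(ds,[a],0)[0];p1=px2w(dt,[b],0)[0]
    o0,o1=np.array(ds["origin"]),np.array(dt["origin"])
    u=(p0-o0)/np.linalg.norm(p0-o0);v=(p1-o1)/np.linalg.norm(p1-o1)
    t=np.linalg.lstsq(np.c_[u,-v],o1-o0,rcond=None)[0]
    x,y=o0+u*t[0],o1+v*t[1];return ((x+y)/2).round(4),np.linalg.norm(x-y).round(4)
print("left tip",tri((284,174.5),(241.5,209)))
# board top-left corners near/far: side (239,422)->; 
f=lambda x,y:((200+x)/4+169.5,(y+100)/4+59.5)
g=lambda x,y:((x-400)/4+169.5,(y+100)/4+119.5)
print("board top near-left",tri(f(239,424),g(532,278)),"far-left",tri(f(220,420),g(532,260)))
print(ctrl.state())
E
```

```text
left tip (array([0.4744, 0.0155, 0.2423]), np.float64(0.0095))
board top near-left (array([0.4765, 0.138 , 0.2351]), np.float64(0.001)) far-left (array([0.4928, 0.1358, 0.2361]), np.float64(0.0006))
{'time_s': 2.7, 'qpos': array([ 0.40851493,  0.16380466, -0.44231995,  1.98064425,  0.08209649,
        1.0144732 , -1.80818651]), 'joint_velocities': array([ 8.80067645e-04, -4.44187499e-03, -7.57356037e-05,  1.30089993e-03,
       -1.62390715e-03,  2.13769403e-04,  9.56855118e-04]), 'tau': array([ 7.41324166e-04, -5.41742635e+01, -2.72491917e+00, -4.13382840e+01,
        3.18059209e-02, -9.22225881e-03, -3.56236538e-03]), 'tcp_pos': array([ 0.4675444 , -0.03320634,  0.19002813]), 'ee_rot': array([-3.13073472e+00,  2.59397865e-01,  4.84874499e-04]), 'ft_force': array([-0.66851121, -0.6869429 ,  0.07517084]), 'ft_torque': array([-0.03441274,  0.05455526, -0.04270953]), 'finger_force': 0.0, 'opening': 0.08534006872680136}
```

Triangulation puts the board where I expected it (top edge z = 0.236). The left fingertip is at z ≈ 0.242, though, where the reported pose implies 0.203, so the fingers passed over the top without touching. I'll back off along the same line, close the fingers and measure the real tip offset.

```bash
python3 nudge.py '[[0.085,-0.03,0,0,0],[0.085,-0.06,0,0,0],[0.085,-0.085,0,0,0],[0.085,-0.085,0,0,0]]'; python3 nudge.py '[[0,0,0,0,0],[0,0,0,0,0],[0,0,0,0,0],[0,0,0,0,0],[0,0,0,0,0]]';python3 - <<'E'
from g import *
go([.402,-.020,.19])
L=[]
for n,c in(("side",(85,215)),("top",(160,190))):
    d=ctrl.snapshot(n);a=d["color"][c[0]:c[0]+100,c[1]:c[1]+100]
    a=cv2.resize(a,None,fx=4,fy=4,interpolation=cv2.INTER_CUBIC)
    t=ctrl.state()["tcp_pos"]
    for z,col in((0,(0,0,255)),(.04,(0,255,255))):
        u,v=w2px(d,[t+[0,0,z]])[0]; cv2.circle(a,(int((u-c[1]+.5)*4),int((v-c[0]+.5)*4)),2,col,-1)
    L.append(a)
cv2.imwrite("pics/c5.png",np.hstack(L))
E
```

```text
time_s: 3.1
tcp_pos: [0.3815, -0.0191, 0.1902]
ee_rot: [3.13, -0.259, -0.0]
ft_force: [0.3, 0.2, -0.3]
opening: 0.0848
finger_force: 0.0
time_s: 3.6
tcp_pos: [0.3841, -0.0193, 0.19]
ee_rot: [-3.13, 0.26, 0.001]
ft_force: [-0.1, -0.0, 1.2]
opening: 0.0118
finger_force: 0.0
3.6 tcp [ 0.3841 -0.0193  0.19  ] yaw -9.48 d_tool [ 0.0178 -0.0023 -0.    ] turn 0.0073 F [-0.1 -0.   1.2]
```

View pics/c5.png

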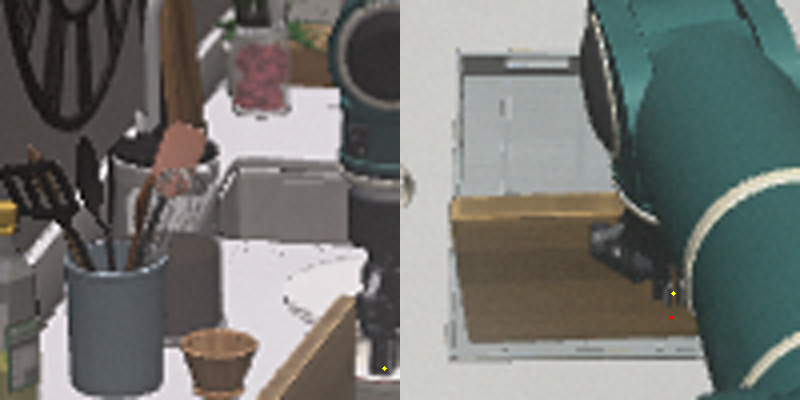

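```bash
python3 - <<'E'
from g import *
from scipy.optimize import least_squares
D={n:ctrl.snapshot(n) for n in("side","top")}
def tri(a,b):
    r=least_squares(lambda X:np.r_[w2px(D["side"],[X])[0]-a,w2px(D["top"],[X])[0]-b],[.4,0,.2]);return r.x.round(4),r.fun.round(1)
t=ctrl.state()["tcp_pos"];print(t,tri((310,178),(257.5,236)))
d=ctrl.snapshot("wrist");print({k:np.round(v,4).tolist() for k,v in d.items() if k!="color"})
cv2.imwrite("pics/w.png",d["color"])
E
```

```text
[ 0.38402432 -0.01930493  0.19006296] (array([ 0.3817, -0.0179,  0.2221]), array([ 1.1,  0.7, -0.1, -1.1]))
{'fx': 275.4819, 'fy': 275.4819, 'cx': 258.7041, 'cy': 189.2052, 'k1': -0.0623, 'origin': [0.458, -0.0309, 0.3702], 'rotation': [1.8963, -2.2364, -0.3336]}
```

View pics/w.png

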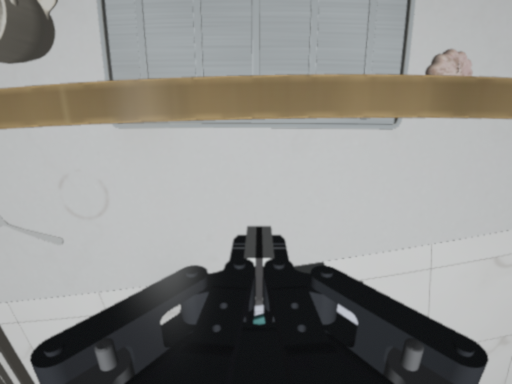

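The wrist view shows the closed fingertips at about (259,230) with the board beyond them. Triangulation puts the closed tip about 32 mm above the reported TCP, so I'll aim that much lower. The fingers stay closed.

```bash
python3 nudge.py '[[0,0,0,0.025,0],[0,0.03,0,0.025,0],[0,0.03,0,0.025,0],[0,0.04,-0.002,0.025,0],[0,0.04,-0.002,0.025,0]]'; python3 - <<'E'
from g import *
from scipy.optimize import least_squares
go([.44,-.027,.165])
d=ctrl.snapshot("wrist");t=ctrl.state()["tcp_pos"]
print(w2px(d,[t,t+[0,0,.032],t+[0,0,.04]]))
L=[]
for n,c in(("side",(105,230)),("top",(160,190))):
    e=ctrl.snapshot(n);a=e["color"][c[0]:c[0]+100,c[1]:c[1]+100];L.append(cv2.resize(a,None,fx=4,fy=4,interpolation=cv2.INTER_CUBIC))
cv2.imwrite("pics/c6.png",np.hstack(L))
E
```

```text
time_s: 4.35
tcp_pos: [0.4246, -0.0238, 0.1652]
ee_rot: [-3.13, 0.26, -0.001]
ft_force: [-0.4, -0.9, -0.1]
opening: 0.0001
finger_force: 0.0
4.35 tcp [ 0.4246 -0.0238  0.1652] yaw -9.48 d_tool [0.0157 0.0006 0.0002] turn 0.0074 F [-0.4 -0.9 -0.1]
[[259.89970674 217.16235441]
 [260.08318121 237.9791881 ]
 [260.13998451 244.43989885]]
```

View pics/c6.png

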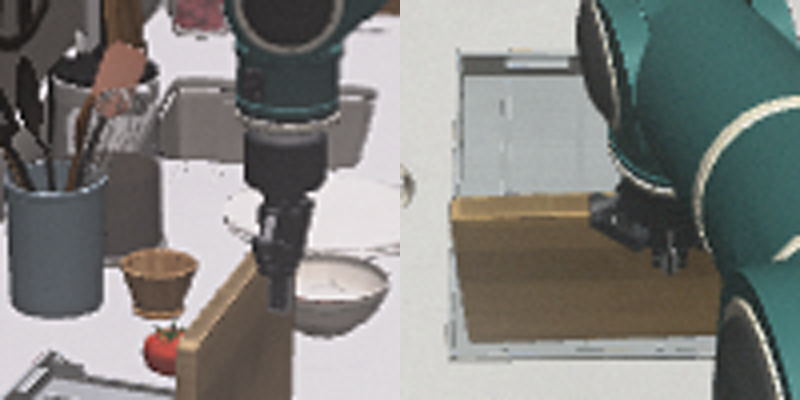

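The closed tip is at (282,310) in the side crop, in front of the board's face and below its top edge. Pushing now.

```bash
python3 nudge.py '[[0,0.012,0,0,0],[0,0.022,0,0,0],[0,0.032,0,0,0],[0,0.042,0,0,0],[0,0.048,0,0,0]]'; python3 nudge.py '[[0,0,0,0,0]]'; python3 - <<'E'
from g import *
from scipy.optimize import least_squares
go([.44,-.027,.165])
D={n:ctrl.snapshot(n) for n in("side","top")}
print([least_squares(lambda X:np.r_[w2px(D["side"],[X])[0]-(300.25,182),w2px(D["top"],[X])[0]-(257.5,227.5)],[.4,0,.2]).x.round(4)])
b=D["side"]["color"][130:280,190:340]; t=D["top"]["color"][140:290,190:340]
cv2.imwrite("pics/c7.png",cv2.resize(np.hstack([b,t]),(800,400),interpolation=cv2.INTER_CUBIC))
E
```

```text
time_s: 5.0
tcp_pos: [0.4721, -0.032, 0.1649]
ee_rot: [-3.13, 0.26, 0.0]
ft_force: [-0.8, -0.2, 0.5]
opening: 0.0002
finger_force: 0.0
time_s: 5.1
tcp_pos: [0.4717, -0.0319, 0.1649]
ee_rot: [-3.13, 0.26, 0.001]
ft_force: [-1.0, 0.4, -0.8]
opening: 0.0002
finger_force: 0.0
5.1 tcp [ 0.4717 -0.0319  0.1649] yaw -9.49 d_tool [-0.0321  0.0004 -0.0001] turn 0.0071 F [-1.   0.4 -0.8]
[array([ 0.4199, -0.0261,  0.2006])]
```

View pics/c7.png

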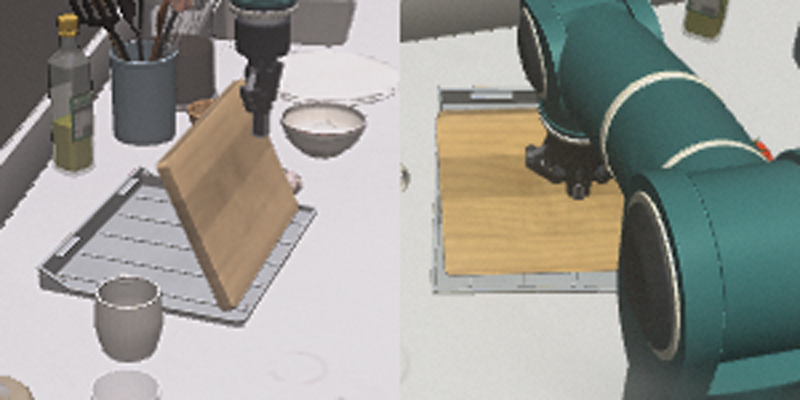

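The side frame caught the board mid-fall with the fingers clear of it, and in the top frame it lies in the tray, near edge along row 273 of the crop. I've used all my picture views, so the rest is numeric. First I back off and touch the worktop in front of the tray to get the exact tip height, and I measure the board's edges by colour.

```bash
python3 nudge.py '[[0,-0.045,0,0,0],[0,-0.09,0,0,0],[0,-0.09,0,0.05,0],[0,-0.09,0,0.1,0],[0,-0.09,0,0.145,0]]'; python3 nudge.py '[[0,0,0,0.005,0],[0,0,0,0.005,0]]'; python3 - <<'E'
from g import *
go([.39,-.018,-.02])
d=ctrl.snapshot("top");im=d["color"];np.save("im.npy",im)
h=cv2.cvtColor(im,cv2.COLOR_BGR2HSV)
m=((h[...,0]>8)&(h[...,0]<28)&(h[...,1]>60)).astype(np.uint8)
m[:160]=0;m[260:]=0;m[:,:195]=0;m[:,320:]=0
n,lab,st,_=cv2.connectedComponentsWithStats(m);i=1+st[1:,4].argmax();print(st[i])
M=lab==i
print("near edge rows",[(c,np.where(M[:,c])[0].max(),np.where(M[:,c])[0].min()) for c in range(200,310,6) if M[:,c].any()])
E
```

```text
time_s: 5.7
tcp_pos: [0.3824, -0.0171, 0.0195]
ee_rot: [-3.131, 0.26, -0.005]
ft_force: [1.9, -1.7, 0.1]
opening: 0.0001
finger_force: 0.0
time_s: 5.9
tcp_pos: [0.3817, -0.0167, 0.0153]
ee_rot: [-3.131, 0.259, 0.004]
ft_force: [0.3, -0.0, 0.6]
opening: -0.0003
finger_force: 0.0
5.9 tcp [ 0.3817 -0.0167  0.0153] yaw -9.45 d_tool [ 0.0084 -0.0001  0.0353] turn 0.0078 F [ 0.3 -0.   0.6]
[ 206  175   91   56 2388]
near edge rows [(206, np.int64(228), np.int64(215)), (212, np.int64(230), np.int64(176)), (218, np.int64(230), np.int64(177)), (224, np.int64(230), np.int64(177)), (230, np.int64(230), np.int64(177)), (236, np.int64(230), np.int64(176)), (242, np.int64(198), np.int64(175)), (248, np.int64(197), np.int64(175)), (254, np.int64(194), np.int64(175)), (260, np.int64(191), np.int64(175)), (266, np.int64(187), np.int64(175)), (272, np.int64(187), np.int64(175)), (278, np.int64(180), np.int64(177)), (284, np.int64(178), np.int64(177)), (290, np.int64(177), np.int64(175)), (296, np.int64(178), np.int64(176))]
```

```bash
python3 - <<'E'
from g import *
d=ctrl.snapshot("top")
T=np.array([.434,-.0244])+.154*np.array([.985,-.172]);Rt=np.array([[.985,-.172],[.172,.985]])  # rows: tray x,y axes
def tr(p,z): return ((px2w(d,p,z)[:,:2]-T)@Rt.T).round(4)
print("near edge low",tr([(212,230.5),(236,230.5)],.006).tolist(),"far top",tr([(218,176.3),(248,174.6),(290,174.8)],.028).tolist())
print("tip area tray", Rt@(ctrl.state()["tcp_pos"][:2]-T))
E
python3 nudge.py '[[0,0,0,0.01,0],[0,0,0,0.02,0],[0,0,0,0.02,0]]'; python3 nudge.py '[[0,0,0,0.01,0],[0,0,0,0.01,0]]'
```

```text
near edge low [[-0.0803, 0.1524], [-0.0809, 0.066]] far top [[0.1391, 0.1345], [0.1462, 0.0203], [0.1443, -0.1399]]
tip area tray [-0.20503118 -0.00144293]
time_s: 6.3
tcp_pos: [0.382, -0.0171, -0.0055]
ee_rot: [3.131, -0.26, -0.001]
ft_force: [0.5, 0.1, -0.0]
opening: -0.0001
finger_force: 0.0
time_s: 6.5
tcp_pos: [0.3818, -0.0169, -0.0158]
ee_rot: [-3.131, 0.26, 0.002]
ft_force: [-0.6, 0.0, 0.5]
opening: -0.0003
finger_force: 0.0
```

```bash
python3 - <<'E'
from g import *
d=ctrl.snapshot("top");im=d["color"]
for c in(216,226): print(c,[(r,im[r,c].tolist()) for r in list(range(168,182))+list(range(222,252))])
T=np.array([.434,-.0244])+.154*np.array([.985,-.172]);Rt=np.array([[.985,-.172],[.172,.985]])
def wd(x,y,z): return np.r_[T+Rt.T@[x,y],z]
for nm,p in {"rib near edge if -.082":(-.082,.12,.006),"top":(-.082,.12,.028),"near -.13 low":(-.13,.12,.006),"-.13 top":(-.13,.12,.028),"backwall top":(.148,.12,.038),"tab edge":(.136,.11,.034),"home far top":(.148,.05,.028)}.items(): print(nm,w2px(d,[wd(*p)]).round(1))
E
```

```text
216 [(168, [209, 213, 215]), (169, [211, 216, 216]), (170, [211, 215, 214]), (171, [208, 213, 213]), (172, [210, 215, 217]), (173, [178, 175, 170]), (174, [96, 101, 101]), (175, [141, 155, 160]), (176, [150, 175, 189]), (177, [103, 142, 168]), (178, [125, 177, 212]), (179, [122, 173, 207]), (180, [120, 169, 204]), (181, [122, 174, 210]), (222, [125, 177, 211]), (223, [119, 169, 201]), (224, [120, 170, 203]), (225, [125, 174, 205]), (226, [124, 174, 207]), (227, [122, 171, 203]), (228, [122, 175, 206]), (229, [87, 116, 140]), (230, [73, 88, 102]), (231, [129, 140, 144]), (232, [196, 197, 194]), (233, [196, 198, 192]), (234, [193, 196, 191]), (235, [196, 197, 195]), (236, [195, 197, 194]), (237, [195, 195, 193]), (238, [177, 179, 175]), (239, [181, 181, 176]), (240, [177, 179, 175]), (241, [177, 180, 174]), (242, [177, 177, 176]), (243, [174, 176, 174]), (244, [190, 192, 185]), (245, [187, 187, 185]), (246, [184, 183, 179]), (247, [133, 135, 134]), (248, [191, 191, 187]), (249, [148, 155, 154]), (250, [178, 183, 183]), (251, [207, 212, 212])]
226 [(168, [211, 214, 215]), (169, [209, 21
[... 510 characters left out ...]
(231, [112, 121, 125]), (232, [176, 177, 173]), (233, [177, 180, 176]), (234, [176, 179, 173]), (235, [176, 179, 174]), (236, [177, 178, 174]), (237, [172, 174, 171]), (238, [175, 177, 173]), (239, [176, 177, 173]), (240, [174, 174, 170]), (241, [173, 173, 168]), (242, [171, 173, 169]), (243, [173, 174, 170]), (244, [173, 174, 171]), (245, [173, 174, 171]), (246, [174, 176, 173]), (247, [173, 175, 169]), (248, [175, 176, 173]), (249, [128, 134, 133]), (250, [207, 210, 212]), (251, [203, 209, 208])]
rib near edge if -.082 [[221.  230.9]]
top [[220.8 228.1]]
near -.13 low [[220.7 243. ]]
-.13 top [[220.5 240.3]]
backwall top [[221.8 172.9]]
tab edge [[224.4 176.1]]
home far top [[240.2 174.3]]
```

Pixels match a board lying at near edge ≈ -0.081 to -0.084 in the tray, with the left tab drawn over it, so it slid almost home by itself. A push is still needed to seat it. I'll finish the tip-height touch in small steps.

```bash
for i in 1 2 3; do python3 nudge.py '[[0,0,0,0.004,0],[0,0,0,0.004,0]]' | egrep 'tcp|ft'; done
```

```text
tcp_pos: [0.3822, -0.017, -0.0192]
ft_force: [0.1, -0.1, -1.4]
tcp_pos: [0.3822, -0.017, -0.0232]
ft_force: [-0.4, 0.1, 0.1]
tcp_pos: [0.3821, -0.017, -0.0272]
ft_force: [-0.6, 0.5, 0.6]
```

```bash
for i in 1; do python3 nudge.py '[[0,0,0,0.003,0],[0,0,0,0.003,0]]' | egrep 'tcp|ft'; done;  python3 nudge.py '[[0,0,0,0.002,0],[0,0,0,0.002,0]]' | egrep 'tcp|ft';  python3 nudge.py '[[0,0,0,0.002,0],[0,0,0,0.002,0]]' | egrep 'tcp|ft'
```

```text
tcp_pos: [0.3822, -0.017, -0.0302]
ft_force: [0.6, -0.3, 0.5]
tcp_pos: [0.3822, -0.017, -0.0321]
ft_force: [-0.5, -0.5, 0.4]
tcp_pos: [0.3822, -0.017, -0.0341]
ft_force: [0.2, 0.1, -0.3]
```

```bash
python3 nudge.py '[[0,0,0,0.0015,0],[0,0,0,0.0015,0]]' | egrep 'tcp|ft';  python3 nudge.py '[[0,0,0,0.0015,0],[0,0,0,0.0015,0]]' | egrep 'tcp|ft'; python3 nudge.py '[[0,0,0,0.0015,0],[0,0,0,0.0015,0]]' | egrep 'tcp|ft'
```

```text
tcp_pos: [0.3823, -0.017, -0.0355]
ft_force: [0.2, -0.4, -0.0]
tcp_pos: [0.3824, -0.017, -0.0369]
ft_force: [-0.2, -0.3, 1.5]
tcp_pos: [0.3825, -0.0171, -0.0372]
ft_force: [-14.6, 1.8, 64.5]
```

Contact comes at reported z = -0.037, so the tip is 37 mm above the reported TCP. I lift at once to tip height 19 mm, over the rim and against the board's edge, and advance.

```bash
python3 nudge.py '[[0,0,0,-0.021,0],[0,0,0,-0.021,0]]'; python3 nudge.py '[[0,0.03,0,0,0],[0,0.06,0,0,0],[0,0.085,0,0,0],[0,0.095,0,0,0],[0,0.095,0,0,0]]'|egrep "tcp|ft"; for i in 1 2; do python3 nudge.py '[[0,0.004,0,0,0],[0,0.004,0,0,0]]' | egrep 'tcp|ft'; done
```

```text
time_s: 8.55
tcp_pos: [0.3833, -0.017, -0.0159]
ee_rot: [-3.131, 0.259, -0.004]
ft_force: [1.2, 0.2, -0.6]
opening: 0.0001
finger_force: 0.0
tcp_pos: [0.4765, -0.0327, -0.0178]
ft_force: [-0.2, 0.3, -0.3]
tcp_pos: [0.4794, -0.0332, -0.0175]
ft_force: [1.3, 0.3, 0.3]
tcp_pos: [0.4841, -0.034, -0.0173]
ft_force: [0.3, -0.3, -0.6]
```

```bash
for i in 1 2 3; do python3 nudge.py '[[0,0.003,0,0,0],[0,0.003,0,0,0]]' | egrep 'tcp|ft'; done
```

```text
tcp_pos: [0.4872, -0.0345, -0.0174]
ft_force: [-0.3, 0.5, -0.5]
tcp_pos: [0.4902, -0.035, -0.0174]
ft_force: [-0.6, 0.3, 0.5]
tcp_pos: [0.4914, -0.0355, -0.0178]
ft_force: [-7.7, 1.1, 5.0]
```

```bash
python3 nudge.py '[[0,0.001,0,0,0],[0,0.001,0,0,0]]' | egrep 'tcp|ft'; python3 nudge.py '[[0,0.001,0,0,0],[0,0.001,0,0,0]]' | egrep 'tcp|ft';python3 - <<'E'
from g import *
d=ctrl.snapshot("top");im=d["color"]
T=np.array([.434,-.0244])+.154*np.array([.985,-.172]);Rt=np.array([[.985,-.172],[.172,.985]])
h=cv2.cvtColor(im,cv2.COLOR_BGR2HSV)
for c in range(208,300,8):
    m=(h[:,c,0]>8)&(h[:,c,0]<28)&(h[:,c,1]>60)&(im[:,c,2]>150);r=np.where(m[170:240])[0]+170
    if len(r):
        p=px2w(d,[(c,r.max()+.5),(c,r.min()-.5)],.028)[:,:2]; print(c,r.min(),r.max(),(Rt@(p-T).T).T.round(4).tolist())
E
```

```text
tcp_pos: [0.4914, -0.0354, -0.0179]
ft_force: [-14.2, 1.3, 10.0]
tcp_pos: [0.4915, -0.0355, -0.018]
ft_force: [-18.5, 3.0, 13.0]
208 177 228 [[-0.0835, 0.1652], [0.1384, 0.1725]]
216 177 228 [[-0.0837, 0.1368], [0.1382, 0.1421]]
224 177 228 [[-0.0839, 0.1084], [0.138, 0.1117]]
232 176 228 [[-0.084, 0.08], [0.1424, 0.0813]]
240 201 228 [[-0.0842, 0.0515], [0.0315, 0.0512]]
272 212 228 [[-0.085, -0.0623], [-0.0157, -0.065]]
```

Force climbs to 18 N with no motion, and the near edge is at about -0.084, consistent with the wall stop. I retract and check squareness with the arm out of view.

```bash
python3 nudge.py '[[0,-0.03,0,0,0],[0,-0.06,0,0,0],[0,-0.09,0,0,0],[0,-0.09,0,-0.05,0],[0,-0.09,0,-0.1,0]]'|egrep "tcp|ft"; python3 nudge.py '[[0,0,0,-0.05,0],[0,0,0.05,-0.1,0],[0,0,0.1,-0.1,0],[0,0,0.15,-0.1,0],[0,0,0.2,-0.1,0]]'|egrep "tcp|ft"; python3 nudge.py '[[0,0,0.05,0,0],[0,0,0.1,0,0],[0,0,0.15,0,0],[0,0,0.2,0,0],[0,0,0.2,0,0]]'|egrep "tcp|ft"; cat > chk.py <<'E'
from g import *
d=ctrl.snapshot("top");im=d["color"].astype(float)
T=np.array([.434,-.0244])+.154*np.array([.985,-.172]);Rt=np.array([[.985,-.172],[.172,.985]])
P=[];F=[]
for c in range(208,302,4):
    col=im[:,c,2]-im[:,c,0]  # red-blue: wood high
    r=np.where(col[180:240]>60)[0]
    if len(r)<30: continue
    e=r.max()+180; hi=col[e-5:e].mean(); k=np.interp(-hi/2,-col[e-2:e+5],np.arange(e-2,e+5)) 
    P.append((c,k))
P=np.array(P);w=px2w(d,P,.026)[:,:2];q=(Rt@(w-T).T).T
f=np.polyfit(q[:,1],q[:,0],1);print(len(q),"near edge x at y=0 %.4f slope rad %.4f resid %.4f y %.3f..%.3f"%(f[1],f[0],np.std(q[:,0]-np.polyval(f,q[:,1])),q[:,1].min(),q[:,1].max()))
print(np.c_[P[:,0],q[:,0]*1e3].round(1)[::3].tolist())
# front rim outer edge same way for relative angle: dark->light steps
print(ctrl.state()["time_s"])
E
python3 chk.py
```

```text
tcp_pos: [0.4043, -0.0203, 0.0832]
ft_force: [1.7, -1.3, 0.1]
tcp_pos: [0.3753, -0.2046, 0.1835]
ft_force: [1.8, 0.5, -0.2]
tcp_pos: [0.3401, -0.4054, 0.1819]
ft_force: [0.4, 0.9, 0.1]
23 near edge x at y=0 -0.0857 slope rad -0.0047 resid 0.0006 y -0.148..0.165
[[208.0, -86.5], [220.0, -86.8], [232.0, -86.2], [244.0, -85.0], [256.0, -84.7], [268.0, -85.8], [280.0, -85.7], [292.0, -85.5]]
12.05
```

The near edge measures -0.082 to -0.086 depending on which tray edge I use as reference (home is -0.082), with a slope of 0.005 rad. With the hard stop at the wall and the tab seen over the board, it is seated. Handing in.

```bash
python3 -c "
from bench import ctrl
print(ctrl.finish_job())"
```

```text
the job is handed in; nothing more can be done
None
```

I handed the job in at about 12 s with the board tipped over, flat in the tray and pushed square against the back wall under the tabs; the bystanders weren't re-measured, the worktop touch I used to find the fingertip height peaked at about 65 N, and no verdict was returned.

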